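Show the labelled paint-trial plate to the note-taker

ROBOT

A 7-joint arm with a two-finger parallel gripper is mounted at the origin on the work surface. World frame = base frame: x ahead of the robot, y to its left, z up, the work surface at z = 0. Lengths are in m, angles in rad, forces in N, time in s.
With the tool pointing down it reaches from about 0.4 to 0.875 m from the base axis. Payload 19.3 kg.
Tool frame: the origin (TCP) lies midway between the tips of the shut fingers; the grasp point (between the pads) lies bot.tcp_to_grasp behind it (bot.tcp_to_grasp is the distance from the TCP to the grasp point, in m); z points along the fingers, y is the line along which they close (so a half turn about z gives the same grasp; the last joint's range is limited). The gripper opens to 85 mm and grips with 20 to 120 N. Pads are 22 mm wide; open, the fingers measure 114 mm over their backs; the gripper's body (76 mm by 85 mm) begins 54 mm behind the grasp point. The pads swing forward as they close: fully open they stand 13 mm farther back than shut.
Start: joints at [-1.399, 0.521, -0.036, 1.599, 0.021, 1.021, -0.113], TCP at [0.15, 0.607, 0.231] pointing down, gripper open.
Joint ranges: [-2.91, 2.91], [-0.3, 2.13], [-1.5, 1.42], [0.17, 2.43], [-1.26, 4.41], [0.16, 1.93], [-2.52, 2.52]. Speed limits (rad/s): [1.89, 1.89, 2.39, 2.39, 3.01, 3.01, 3.01].

INTERFACE

Orientations are given as [roll, pitch, yaw] about the fixed x, y, z axes, in that order (R = Rz(yaw) Ry(pitch) Rx(roll)).
In Python, from workcell import observe, imaging, bot gives the robot as it stands.
- The arm moves only by the tool send_rows, never from a script. Its argument "plan" is text: rows parted by semicolons, each of 7 numbers parted by spaces: the shift along the tool's x, y, z in m, then the turn, a rotation vector about the tool's x, y, z in degrees, then the finger opening in m, from 0 to 0.0854. In form: dx dy dz rx ry rz claw; .... A call has 1 to 10 rows; each row is the pose to reach, as a shift and turn from the pose commanded when the call began, along the tool's axes at that moment; what a row does not reach only later rows make up. A row lasts 1/12 s, in which the tool goes at most 41.7 mm and 7.16 degrees, less where a joint would pass 70% of its speed; a pose out of reach is approached as far as the arm can. A call with a gripper value outside its range is refused whole. The fingers move at their own pace and stop on an object; "grip_force" is the grip in N (left out, the last holds). Time passes only in rows, so rows that repeat a pose let the fingers close. It gives the time, the measured TCP pose, the force, the opening and the grip force at its end, in the units of the state.
- observe(): the state, without advancing time (a new reading comes with each control period).
- imaging.grab_frame(name): name is "scene" or "side" or "wrist"; returns a dict with "color" (400x640x3 uint8, red, green, blue), "fx", "fy", "cx", "cy" (pixels), "eye" and "orientation" of the camera in the world; the wrist camera has in their place "tool_from_camera" (4x4, takes a point from camera to tool coordinates, whose origin is the TCP and whose axes are the flange's). Camera axes: x right, y down, z forward; pixel columns grow to the right and rows downward; lengths in m; the calibration is good to about 2 mm. The wrist camera is an equidistant fisheye: a pixel r from the principal point sees the ray r / f radians off the axis. A picture is of the moment at which its call begins: read the wrist's pose just before it. There is no depth.
- bot.job_done(): hands the job in; it is judged then, once.
The state is a dict: "clock": time; "qpos": joint angles; "qd": joint speeds; "joint_efforts": joint torques, N m; "position": TCP position; "tool_rot": TCP orientation; "force": force on the tool from outside, world axes, zero at the start; "moment": the same for the moment, N m; "grip_width": finger opening in m; "finger_force": force on a finger pad.
Only numpy, scipy, OpenCV 4.12 (cv2) and the standard library are available. Lean on these libraries where they do the work, as an engineer would, in place of code of your own. Each camera call takes 0.05 s, during which the arm holds its last target. There are 200 camera calls.

TASK

A flat brush has been left lying across the paint-trial plates in the drying block: first lay it down in the notches of the wooden brush rest and let go of it. Then draw out the plate with a small notch in one corner, which marks its frosted label end (looking down on the label side with the frosted end pointing away from you, the notch is at the far right corner), gripping it by the other, clear end, and leave the plain plates and everything else undisturbed. Present it label side up, tipped at least half-way from upright to flat, with the frosted end a good hand's width above the open notebook, and finish while still holding it there.

Things in the scene. Friction and masses are not known exactly. Their poses are not given: they have to be found in the camera images.
- block: Drying block: light wooden board 100 (x) x 150 (y) x 22 mm, fixed, at any yaw. Origin: centre of its underside. Three through grooves along x at y = -50, 0, +50 mm, each 10 mm wide, 14 mm deep (floor 8 mm above the table). A plate stands on a long edge in each; their tops are 58 mm above the table.
- plate: Labelled plate, clear acrylic 120 (x) x 8 (y) x 50 (z) mm, about 57 g, in any of the grooves. Origin: its centre. x points to the frosted (whitish) end, which spans x = +20 to +60 mm. z points to the notched long edge, up at the start. y is the outward normal of the label face: label up means y up. Both faces look alike; the notch tells which is which. A brown paint patch sits mid-plate.
- plate_frosted (a point): Centre of the frosted end, 40 mm from the plate's centre along its +x.
- blank_a: Plain clear plate without notch or frosted end, 85 x 8 x 50 mm, standing in a groove; a bystander. Origin at its centre, x along its length, z up.
- blank_b: Second plain plate, same as blank_a; a bystander.
- brush: Flat paint brush 200 (x) x 18 (y) x 8 (z) mm, about 35 g, lying level across the tops of all three plates, roughly square to them. Origin: its centre, 62 mm above the table at the start. x points to the bristles. Wooden handle x = -100 to +30 mm, then steel ferrule and bristles 22 mm wide.
- rest: Wooden brush rest, fixed. Base 110 (x) x 84 (y) x 10 mm, origin under its centre. Two uprights at x = -40 and +40 mm, 12 mm thick, 84 mm wide in y, each with two notches 28 mm wide at y = -20 and +20 mm; notch floors 36 mm, teeth 48 mm above the table. A brush lies along x in both uprights, at either y, bristles to either end.
- notebook: Open notebook lying fixed on the table, 156 (x) x 206 (y) x 11 mm. Origin: centre of the underside.
- sharpener: Small aluminium pencil sharpener 30 x 22 x 18 mm, loose, a bystander beyond the block.
- plate_notch (a point): Middle of the square corner notch, 12 x 12 mm, through the plate at the +x, +z corner: at x = +54, z = +19 mm of the plate.
There are look-alikes about, which are no part of the job. Of the things like the brush, leave any that is pink or red; of the rest the larger one is meant.

How it is judged:
On the way:
1. the brush lies in the notches of both uprights of the rest, let go, while the labelled plate still stands in the block (z of brush in the frame of rest between 0.036 and 0.044 m and x of brush in the frame of rest between -0.045 and 0.045 m and angle between the x axis of brush and the x axis of rest, either way round below 0.25 rad and angle between the z axis of brush and the z axis of rest, either way round below 0.12 rad and contact force between the fingers and brush below 0.05 N and linear speed of brush below 0.02 m/s and z of plate in the frame of block below 0.043 m), for 0.2 s.
At the end, for the whole second after the job is handed in: Fingers still hold the plate by its clear half, label normal within 55 deg of straight up, frosted end's centre over the notebook's outline and 80 mm or more above the table; brush down in the notches of both uprights of the rest; plain plates standing in the block (angle between plate's own y axis and vertical below 0.96 rad and height (world z) of plate_frosted above 0.08 m and x of plate_frosted in the frame of notebook between -0.078 and 0.078 m and y of plate_frosted in the frame of notebook between -0.103 and 0.103 m and contact force between the fingers and plate above 0.5 N and x of the grasp point in the frame of plate below 0.005 m and linear speed of plate below 0.04 m/s and z of brush in the frame of rest between 0.036 and 0.044 m and x of brush in the frame of rest between -0.045 and 0.045 m and angle between the x axis of brush and the x axis of rest, either way round below 0.25 rad and angle between the z axis of brush and the z axis of rest, either way round below 0.12 rad and angle between each of blank_a, blank_b's own z axis and vertical below 0.3 rad); the arm keeps its last pose, push and grip.
It fails at once if a plain plate is knocked out of place (moved 20 mm or tipped over) (distance of any of blank_a, blank_b from where it was at the start of the episode above 0.02 m or angle between any of blank_a, blank_b's own z axis and vertical above 0.4 rad).
It fails at once if the sharpener is knocked away (distance of sharpener from where it was at the start of the episode above 0.03 m).
It also fails if it takes over 58 s, if anything falls off the work surface, if the arm or the gripper's body presses on something with over 40 N, if the wrist force passes 120 N, or if a joint passes its speed limit or range.

## Working session

There is one attempt and no reset: what is moved stays moved. The work goes in short steps, Python scripts to look and compute and a tool call to move; the robot and the scene stay as the last step left them, time stands still between calls to the robot, and variables do not carry over. Pictures are saved under pics/ and viewed, at most 10 in all, crops included, and the job is handed in when it is done.

Besides the shell and the picture viewer there is one more tool, called after ">>>" by a JSON object that holds its "method" and its "body". send_rows: Moves the arm, as the interface text tells. Its arguments: {"type":"object","properties":{"plan":{"type":"string"},"grip_force":{"type":"number"}},"required":["plan"]}

```bash
mkdir -p pics; ls
python3 - <<'E'
from workcell import observe, imaging, bot
import cv2
s=observe();print(s['position'],s['tool_rot'],s['clock'],bot.tcp_to_grasp)
for n in("scene","side","wrist"):
    f=imaging.grab_frame(n);cv2.imwrite(f"pics/{n}0.png",f["color"][...,::-1])
    print(n,{k:v for k,v in f.items() if k!="color"})
E
```

```text
pics
[0.1496207  0.6064493  0.23069894] [-3.14036995e+00  8.74358065e-05  2.89976121e+00] 0.0 0.0187
scene {'fx': 391.7356402694234, 'fy': 391.7356402694234, 'cx': 320.0448902009181, 'cy': 204.7865754233424, 'eye': array([1.08263484, 0.07071553, 0.83149226]), 'orientation': array([-2.49764668,  0.00724281,  1.63922794])}
side {'fx': 506.86572465249594, 'fy': 506.86572465249594, 'cx': 319.5943176149924, 'cy': 200.50571843164713, 'eye': array([ 0.36730108, -1.03134123,  0.79326062]), 'orientation': array([-2.18730634,  0.0045766 , -0.13716991])}
wrist {'fx': 309.70691628693146, 'fy': 309.70691628693146, 'cx': 320.0466646700963, 'cy': 196.85409291244528, 'tool_from_camera': array([[-2.85080366e-04, -9.64595356e-01, -2.63734180e-01,
         6.54372049e-02],
       [ 9.99999152e-01, -6.10113895e-04,  1.15052552e-03,
        -2.44215869e-04],
       [-1.27069947e-03, -2.63733629e-01,  9.64594712e-01,
        -1.42509117e-01],
       [ 0.00000000e+00,  0.00000000e+00,  0.00000000e+00,
         1.00000000e+00]])}
```

View pics/scene0.png

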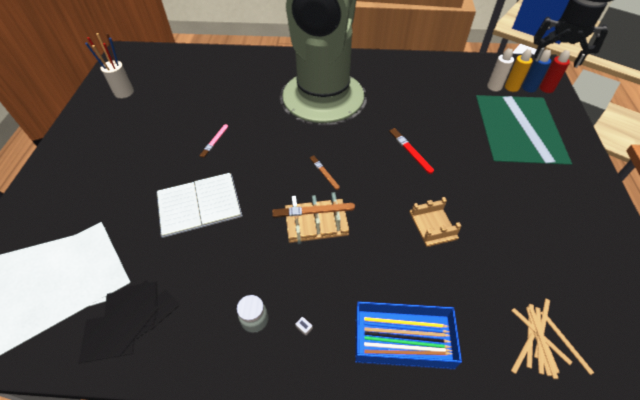

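View pics/side0.png

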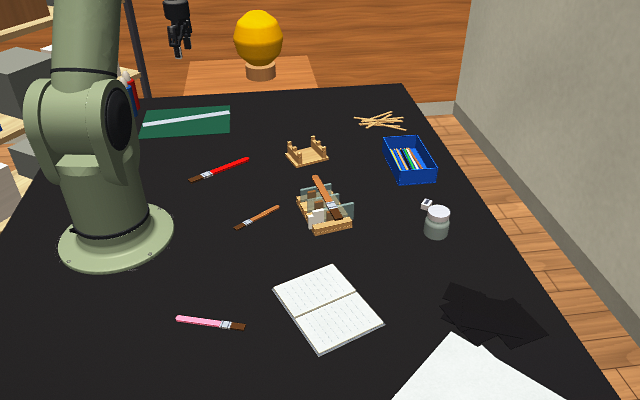

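The scene view shows the brush from (275,212) to (354,206) over the block at (317,220), the rest at (435,222) and the notebook at (198,204). In the side view the block is at (325,212) and the rest at (307,152). Next I'll enlarge both crops.

```bash
cat > h.py <<'E'
import numpy as np,cv2
from scipy.spatial.transform import Rotation as R
from workcell import observe, imaging, bot
def rt(o): return R.from_euler('xyz',o).as_matrix()
def cast(f,u,v,z):
    d=rt(f['orientation'])@np.array([(u-f['cx'])/f['fx'],(v-f['cy'])/f['fy'],1]); e=f['eye']
    return e+d*(z-e[2])/d[2]
def wcast(f,s,u,v,z):
    a=np.array([u-f['cx'],v-f['cy']]);r=np.hypot(*a);t=r/f['fx']
    d=np.array([*(a/max(r,1e-9)*np.sin(t)),np.cos(t)])
    T=f['tool_from_camera'];W=rt(s['tool_rot']);d=W@T[:3,:3]@d;e=W@T[:3,3]+s['position']
    return e+d*(z-e[2])/d[2]
def wproj(f,s,p):
    T=f['tool_from_camera'];W=rt(s['tool_rot'])
    c=T[:3,:3].T@(W.T@(np.array(p)-s['position'])-T[:3,3])
    r=np.hypot(c[0],c[1]);t=np.arctan2(r,c[2])
    return np.array([f['cx'],f['cy']])+f['fx']*t*c[:2]/r
E
python3 - <<'E'
from h import *
f=imaging.grab_frame('scene');g=imaging.grab_frame('side')
P=lambda f,u,v,z:print((u,v),cast(f,u,v,z).round(3))
print('brush');P(f,273,212,.062);P(f,354,206,.062)
print('block');[P(f,u,v,.022) for u,v in((287,207),(346,201),(349,235),(288,241))]
print('rest');[P(f,u,v,.01) for u,v in((411,209),(443,199),(459,239),(428,245))]
print('nb');[P(f,u,v,.011) for u,v in((157,188),(236,175),(241,216),(163,234))]
print('sharp');P(f,304,325,.01)
a=cv2.resize(f['color'][185:255,265:365],None,fx=8,fy=8,interpolation=cv2.INTER_CUBIC)[:,:,::-1]
cv2.imwrite('pics/a.png',a)
b=cv2.resize(g['color'][165:245,280:370],None,fx=7,fy=7,interpolation=cv2.INTER_CUBIC)[:,:,::-1]
cv2.imwrite('pics/b.png',b)
E
```

```text
brush
(273, 212) [ 0.536 -0.087  0.062]
(354, 206) [0.505 0.109 0.062]
block
(287, 207) [ 0.489 -0.061  0.022]
(346, 201) [0.46  0.09  0.022]
(349, 235) [0.564 0.1   0.022]
(288, 241) [ 0.591 -0.047  0.022]
rest
(411, 209) [0.467 0.259 0.01 ]
(443, 199) [0.428 0.346 0.01 ]
(459, 239) [0.551 0.37  0.01 ]
(428, 245) [0.573 0.293 0.01 ]
nb
(157, 188) [ 0.44  -0.423  0.011]
(236, 175) [ 0.38  -0.218  0.011]
(241, 216) [ 0.517 -0.178  0.011]
(163, 234) [ 0.584 -0.361  0.011]
sharp
(304, 325) [0.79 0.01 0.01]
```

View pics/a.png

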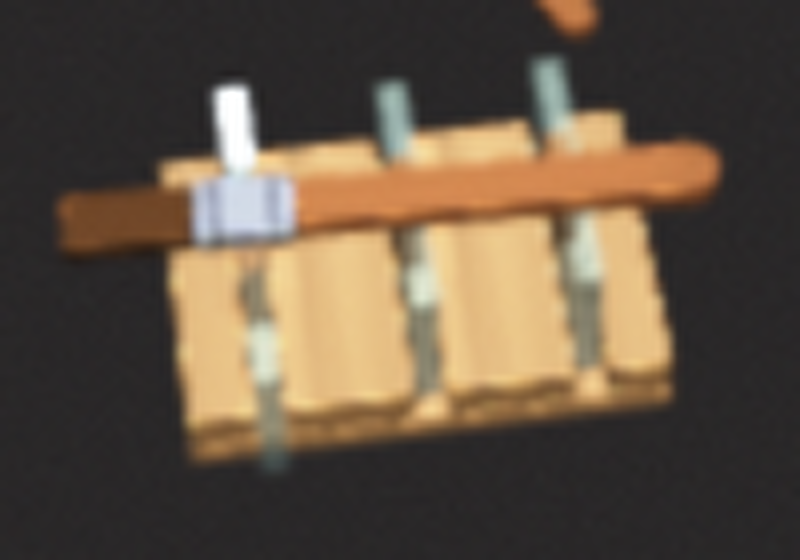

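View pics/b.png

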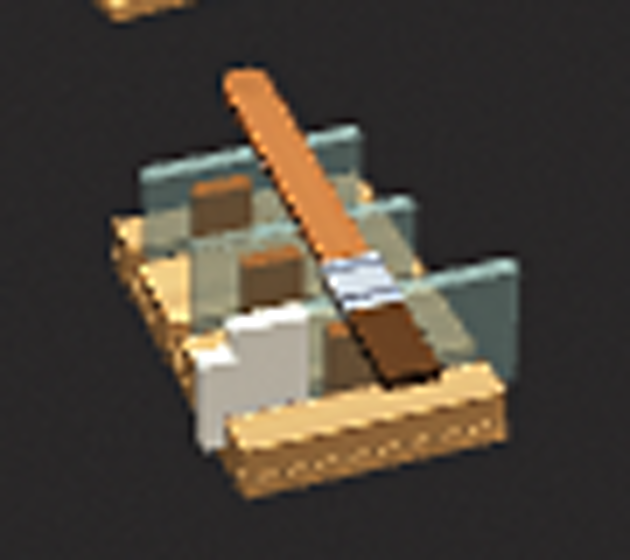

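The labelled plate is in the block's −y groove. Its frosted, notched end points at the robot and its clear end points away, with the label normal toward world −y. I'll hover over the rest first, since it is on the way.

>>> {"method": "send_rows", "body": {"plan": "-0.37 -0.17 -0.02 0 0 0 0.05;-0.37 -0.17 -0.02 0 0 0 0.05;-0.37 -0.17 -0.02 0 0 0 0.05;-0.37 -0.17 -0.02 0 0 0 0.05;-0.37 -0.17 -0.02 0 0 0 0.05;-0.37 -0.17 -0.02 0 0 0 0.05;-0.37 -0.17 -0.02 0 0 0 0.05;-0.37 -0.17 -0.02 0 0 0 0.05;-0.37 -0.17 -0.02 0 0 0 0.05;-0.37 -0.17 -0.02 0 0 0 0.05"}}

```text
clock: 1.08
position: [0.4706, 0.3504, 0.2516]
tool_rot: [-3.141, 0.001, 2.898]
force: [0.7, 1.5, -0.6]
grip_width: 0.05
finger_force: 0.0
```

Run:
```python
from h import *
import pickle
s=observe();f=imaging.grab_frame('wrist');pickle.dump((s,f),open('w1.pkl','wb'))
print(s['position'],s['tool_rot'],s['clock'],s['qpos'].round(2) if hasattr(s['qpos'],'round') else s['qpos'])
cv2.imwrite('pics/w1.png',f['color'][...,::-1])
```

```text
[0.47061787 0.350431   0.25161295] [-3.14142017e+00  8.53142316e-04  2.89783010e+00] 1.0833 [-0.78  0.44  0.05  1.68 -0.02  1.02  0.61]
```

View pics/w1.png

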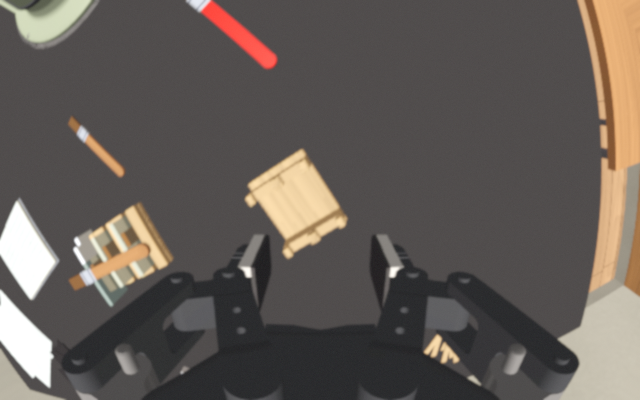

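The rest is centred near (298,205), with one upright from about (248,190) to (303,153) and the other from (288,250) to (345,218). I'll enlarge it to pick corners.

Run:
```python
import cv2
a=cv2.imread('pics/w1.png')[143:263,240:355]
cv2.imwrite('pics/w1c.png',cv2.resize(a,None,fx=5,fy=5,interpolation=cv2.INTER_CUBIC))
```

```text
(no output)
```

View pics/w1c.png

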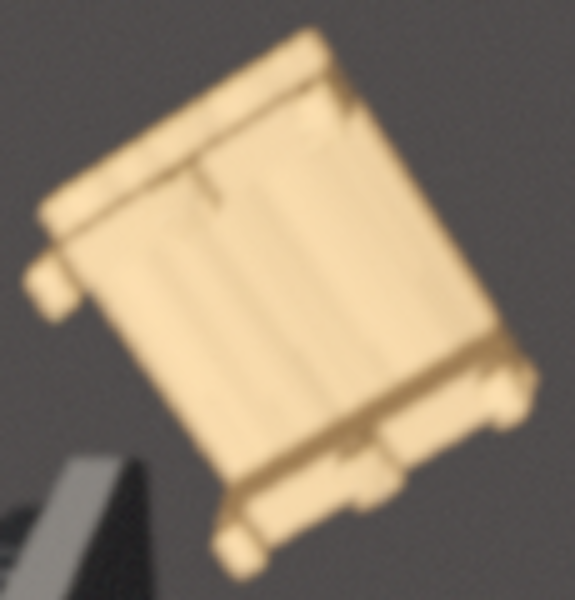

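Run:
```python
from h import *
import pickle
s,f=pickle.load(open('w1.pkl','rb'))
c=lambda u,v,z:wcast(f,s,240+u/5,143+v/5,z)[:2]
A,B=c(38,212,.01),c(315,28,.01);C,D=c(230,490,.01),c(500,325,.01)
E_,F=c(240,580,.048),c(512,432,.048);G,H=c(212,545,.048),c(537,380,.048);I=c(22,278,.048)
for n,p in zip('ABCDEFGHI',(A,B,C,D,E_,F,G,H,I)):print(n,p.round(4))
n=np.linalg.norm
print('AB',n(A-B),'EF',n(E_-F),'yaw',[np.degrees(np.arctan2(*(q-p)[::-1])).round(1) for p,q in((A,B),(E_,F),(A,C),(B,D),(I,E_))])
print('IG',n(I-G))
ex=((C-A)/n(C-A)+(D-B)/n(D-B));ex/=n(ex)
print('ctr from base',(A+B)/2+ex*.055,'ctr from far teeth',(E_+F)/2-ex*.046)
```

```text
A [0.4716 0.2536]
B [0.4438 0.3355]
C [0.5583 0.2813]
D [0.5302 0.3626]
E [0.5676 0.2852]
F [0.5449 0.3597]
G [0.5566 0.2811]
H [0.5335 0.3684]
I [0.4796 0.2561]
AB 0.08650572632882823 EF 0.07786048052195671 yaw [np.float64(108.8), np.float64(106.9), np.float64(17.8), np.float64(17.4), np.float64(18.3)]
IG 0.08099411931189487
ctr from base [0.51011228 0.31112822] ctr from far teeth [0.51239837 0.30856149]
```

Rest: centre ≈ (0.511, 0.310), yaw 18°, and its edges measure 86 and 78 mm against the 84 mm given. Next I hover over the brush.

>>> {"method": "send_rows", "body": {"plan": "-0.135 -0.33 0.03 0 0 67 0.05;-0.135 -0.33 0.03 0 0 67 0.05;-0.135 -0.33 0.03 0 0 67 0.05;-0.135 -0.33 0.03 0 0 67 0.05;-0.135 -0.33 0.03 0 0 67 0.05;-0.135 -0.33 0.03 0 0 67 0.05;-0.135 -0.33 0.03 0 0 67 0.05;-0.135 -0.33 0.03 0 0 67 0.05;-0.135 -0.33 0.03 0 0 67 0.05;-0.135 -0.33 0.03 0 0 67 0.05"}}

```text
clock: 1.97
position: [0.5203, -0.0053, 0.2212]
tool_rot: [-3.142, 0.002, 1.716]
force: [-1.0, 0.3, -0.9]
grip_width: 0.0499
finger_force: 0.0
```

Run:
```python
from h import *
import pickle
s=observe();f=imaging.grab_frame('wrist');pickle.dump((s,f),open('w2.pkl','wb'))
print(s['position'],s['tool_rot'],s['clock'],np.round(s['qpos'],2))
cv2.imwrite('pics/w2.png',f['color'][...,::-1])
```

```text
[ 0.5202869  -0.00528154  0.2212357 ] [-3.14150881e+00  1.99619243e-03  1.71609162e+00] 1.9667 [-0.41  0.39  0.41  1.9  -0.19  0.89  0.23]
```

View pics/w2.png

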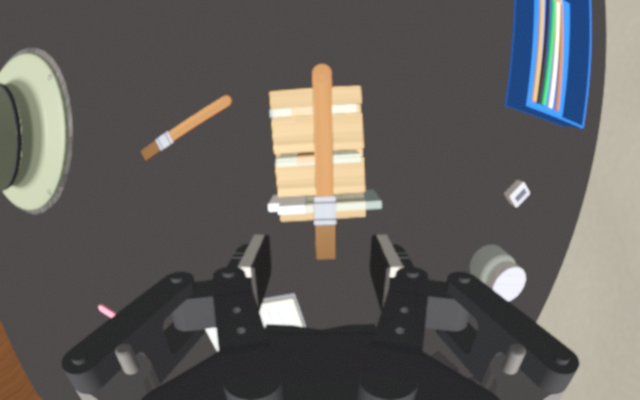

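The brush runs from (321,65) to (325,258). The plates' top edges are at rows ~110, ~159 and ~204, and the labelled plate spans (270,207) to (381,202).

```bash
cat >> h.py <<'E'
def tool(s,p): # world point in tool axes
    return rt(s['tool_rot']).T@(np.array(p)-s['position'])
E
python3 - <<'E'
from h import *
import pickle
s,f=pickle.load(open('w2.pkl','rb'))
for n,u,v,z in(('handle',321,65,.064),('bristle',325,258,.064),('ferr0',325,197,.066),('ferr1',325,223,.066),('L-',270,207,.058),('L+',381,202,.058),('mid-',280,160,.058),('mid+',362,157,.058),('a-',274,112,.058),('a+',360,108,.058)):
    p=wcast(f,s,u,v,z);print(n,p.round(4),tool(s,p).round(4))
E
```

```text
handle [0.5059 0.1079 0.064 ] [0.1144 0.0022 0.157 ]
bristle [ 0.5389 -0.0875  0.064 ] [-0.0837  0.0065  0.1574]
ferr0 [ 0.5286 -0.0197  0.066 ] [-0.0152  0.0062  0.1553]
ferr1 [ 0.5327 -0.047   0.066 ] [-0.0427  0.0063  0.1553]
L- [ 0.474  -0.0408  0.058 ] [-0.0281 -0.0509  0.1633]
L+ [ 0.5877 -0.0188  0.058 ] [-0.0228  0.0647  0.1633]
mid- [0.4789 0.0096 0.058 ] [ 0.0211 -0.0388  0.1632]
mid+ [0.5596 0.0245 0.058 ] [0.0241 0.0432 0.1632]
a- [0.4668 0.0565 0.058 ] [ 0.0692 -0.0439  0.1631]
a+ [0.5497 0.0724 0.058 ] [0.073  0.0404 0.1631]
```

Brush length measures 198 mm and the plates 116 and 82 mm, close to the given sizes. I'll go down into the gap between the labelled and middle plates.

>>> {"method": "send_rows", "body": {"plan": "0.001 0.006 0.04 0 0 -1 0.05;0.001 0.006 0.08 0 0 -1 0.05;0.001 0.006 0.115 0 0 -1 0.05;0.001 0.006 0.145 0 0 -1 0.05;0.001 0.006 0.165 0 0 -1 0.05;0.001 0.006 0.177 0 0 -1 0.05;0.001 0.006 0.177 0 0 -1 0.05;0.001 0.006 0.177 0 0 -1 0.05"}}

```text
clock: 2.68
position: [0.5261, 0.0027, 0.0447]
tool_rot: [-3.141, -0.0, 1.749]
force: [0.4, 1.2, -0.3]
grip_width: 0.0501
finger_force: 0.0
```

>>> {"method": "send_rows", "body": {"plan": "0 0 0 0 0 0 0;0 0 0 0 0 0 0;0 0 0 0 0 0 0;0 0 0 0 0 0 0;0 0 0 0 0 0 0;0 0 0 0 0 0 0;0 0 0 0 0 0 0;0 0 0 0 0 0 0", "grip_force": 25}}

```text
clock: 3.35
position: [0.5267, 0.0023, 0.0455]
tool_rot: [3.14, 0.0, 1.748]
force: [-1.1, -0.5, 9.7]
grip_width: 0.0171
finger_force: 28.3
```

>>> {"method": "send_rows", "body": {"plan": "0 0 -0.01 0 0 0 0;0 0 -0.03 0 0 0 0;0 0 -0.06 0 0 0 0;0 0 -0.1 0 0 0 0;0 0 -0.13 0 0 0 0;0 0 -0.13 0 0 0 0;0 0 -0.13 0 0 0 0"}}

```text
clock: 3.93
position: [0.5268, 0.0027, 0.1767]
tool_rot: [3.138, -0.0, 1.748]
force: [-0.7, -0.4, -1.3]
grip_width: 0.0174
finger_force: 27.2
```

Run:
```python
from h import *
s=observe();print(s['position'],s['tool_rot'],np.round(s['qpos'],2),s['grip_width'])
# rest -20 notch target; bristle dir of brush in tool = -x ; tool yaw 198-> tool x along -rest x => or 18+180
c=np.array([.511,.310]);a=np.radians(18);ex=np.array([np.cos(a),np.sin(a)]);ey=np.array([-ex[1],ex[0]])
for yy in(-.02,.02):
    # tool yaw ~198: bristles to +rest x; TCP at brush x +0.014
    t=c+ey*yy+ex*.014
    print(yy,t,tool(s,[*t,s['position'][2]]).round(4))
print('turn about tool z',(np.degrees(s['tool_rot'][2])-198))
g=imaging.grab_frame('side');w=imaging.grab_frame('wrist');im=np.vstack([g['color'][110:260,240:400],w['color'][60:280,240:400]])
cv2.imwrite('pics/c3.png',cv2.resize(np.hstack([np.pad(g['color'][110:260,240:400],((0,70),(0,0),(0,0))),w['color'][60:280,240:400]])[...,::-1],None,fx=2.5,fy=2.5))
```

```text
[0.52684579 0.00266399 0.17671154] [ 3.13756729e+00 -3.67171744e-04  1.74814816e+00] [-0.4   0.46  0.38  1.93 -0.24  0.79  0.29] 0.017401733734954454
-0.02 [0.53049513 0.29530511] [0.2874 0.0552 0.0003]
0.02 [0.51813445 0.33334737] [3.27e-01 4.98e-02 3.00e-04]
turn about tool z -97.83848867254795
```

>>> {"method": "send_rows", "body": {"plan": "0.287 0.055 0 0 0 -68 0;0.287 0.055 0 0 0 -68 0;0.287 0.055 0 0 0 -68 0;0.287 0.055 0 0 0 -68 0;0.287 0.055 0 0 0 -68 0;0.287 0.055 0 0 0 -68 0;0.287 0.055 0 0 0 -68 0;0.287 0.055 0 0 0 -68 0;0.287 0.055 0 0 0 -68 0;0.287 0.055 0 0 0 -68 0"}}

```text
clock: 4.87
position: [0.5288, 0.2948, 0.1728]
tool_rot: [-3.14, -0.002, 2.943]
force: [0.4, -0.2, -0.9]
grip_width: 0.017
finger_force: 27.2
```

>>> {"method": "send_rows", "body": {"plan": "0 0 0.02 0 0 -30 0;0 0 0.02 0 0 -30 0;0 0 0.04 0 0 -30 0;0 0 0.04 0 0 -30 0;0 0 0.04 0 0 -30 0;0 0 0.04 0 0 -30 0;0 0 0.04 0 0 -30 0"}}

```text
clock: 5.45
position: [0.5297, 0.2944, 0.1342]
tool_rot: [3.142, -0.0, -2.829]
force: [0.6, 0.1, -0.9]
grip_width: 0.017
finger_force: 27.2
```

Run:
```python
from h import *
s=observe();print(s['position'],s['tool_rot'],np.round(s['qpos'],2),s['clock'])
c=np.array([.511,.310]);a=np.radians(18);ex=np.array([np.cos(a),np.sin(a)]);ey=np.array([-ex[1],ex[0]])
t=c-ey*.02+ex*.014;print(tool(s,[*t,0]).round(4))
w=imaging.grab_frame('wrist');cv2.imwrite('pics/w4.png',cv2.resize(w['color'][60:380,180:460][...,::-1],None,fx=1.8,fy=1.8))
```

```text
[0.52966241 0.2943815  0.13419913] [ 3.14155926e+00 -3.02987930e-04 -2.82927157e+00] [-0.54  0.61 -0.1   1.73  0.08  0.81  1.21] 5.45
[-0.0011  0.0006  0.1342]
```

View pics/w4.png

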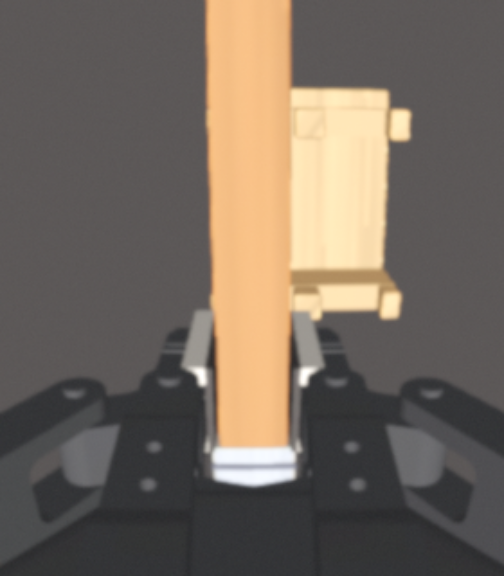

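The brush is straight in the hand. The rest's outer teeth are at crop (400,125) and (391,303), the middle teeth at (308,125) and (308,305). I'll check the offset against them.

Run:
```python
from h import *
s=observe();f=imaging.grab_frame('wrist')
for n,u,v,z in(('outN',400,125,.048),('outF',391,303,.048),('midF',308,305,.048),('base NR',387,91,.01),('brush L@top',207,120,.157),('brush R',290,120,.157)):
    p=wcast(f,s,180+u/1.8,60+v/1.8,z);print(n,p.round(4),tool(s,p).round(4))
```

```text
outN [0.4581 0.3356 0.048 ] [0.0555 0.0611 0.0864]
outF [0.533  0.3605 0.048 ] [-0.0234  0.0618  0.0864]
midF [0.545  0.3247 0.048 ] [-0.0239  0.0241  0.0864]
base NR [0.4431 0.3342 0.01  ] [0.0702 0.0644 0.1244]
brush L@top [0.4749 0.266  0.157 ] [ 0.0609 -0.0103 -0.0226]
brush R [0.4695 0.2829 0.157 ] [ 0.0609  0.0075 -0.0226]
```

>>> {"method": "send_rows", "body": {"plan": "0 0.0045 0.02 0 0 0 0;0 0.0045 0.05 0 0 0 0;0 0.0045 0.075 0 0 0 0;0 0.0045 0.09 0 0 0 0;0 0.0045 0.1 0 0 0 0;0 0.0045 0.106 0 0 0 0;0 0.0045 0.109 0 0 0 0;0 0.0045 0.109 0 0 0 0;0 0.0045 0.109 0 0 0 0"}}

```text
clock: 6.3
position: [0.5286, 0.2991, 0.0261]
tool_rot: [3.141, 0.001, -2.825]
force: [-0.4, 0.2, -0.2]
grip_width: 0.0173
finger_force: 27.2
```

>>> {"method": "send_rows", "body": {"plan": "0 0 0.002 0 0 0 0;0 0 0.002 0 0 0 0;0 0 0.002 0 0 0 0.04;0 0 0.002 0 0 0 0.04;0 0 0.002 0 0 0 0.04;0 0 0.002 0 0 0 0.04;0 0 0.002 0 0 0 0.04;0 0 -0.02 0 0 0 0.04;0 0 -0.06 0 0 0 0.04;0 0 -0.1 0 0 0 0.04"}}

```text
clock: 7.13
position: [0.5273, 0.2984, 0.1256]
tool_rot: [-3.141, -0.003, -2.825]
force: [0.9, 0.4, -0.6]
grip_width: 0.0399
finger_force: 0.0
```

>>> {"method": "send_rows", "body": {"plan": "0 0 -0.08 0 0 0 0.04;0 0 -0.08 0 0 0 0.04;0 0 -0.08 0 0 0 0.04"}}

```text
clock: 7.38
position: [0.5307, 0.3003, 0.2129]
tool_rot: [3.139, 0.01, -2.825]
force: [0.1, -0.1, 1.0]
grip_width: 0.0401
finger_force: 0.0
```

Run:
```python
from h import *
s=observe();print(s['position'],s['tool_rot'],np.round(s['qpos'],2),s['clock'])
w=imaging.grab_frame('wrist');g=imaging.grab_frame('side')
a=cv2.resize(w['color'][60:300,200:440],(480,480));b=cv2.resize(g['color'][110:250,270:370],(343,480))[:, :320]
cv2.imwrite('pics/w5.png',np.hstack([a,b])[...,::-1])
```

```text
[0.53069996 0.3003405  0.21289238] [ 3.13902413  0.00958907 -2.8253941 ] [-0.54  0.51 -0.1   1.67  0.06  0.96  1.22] 7.3833
```

View pics/w5.png

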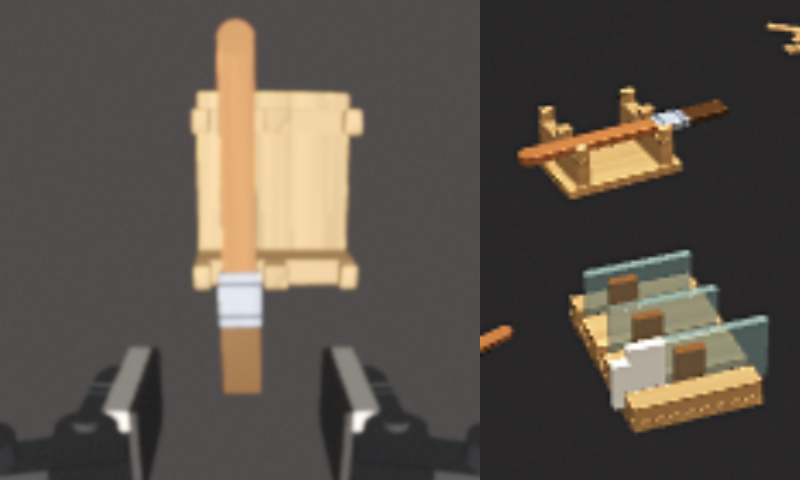

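The brush lies in both uprights' notches, the three plates still stand, and the frosted end is nearest the robot. To choose a reachable presenting pose, I'll fit a small arm model from the logged poses.

```bash
cat > arm.py <<'E'
from h import *
import itertools
S=[([-1.399,.521,-.036,1.599,.021,1.021,-.113],[.1496,.6064,.2307],[-3.1404,0,2.8998]),
([-.78,.44,.05,1.68,-.02,1.02,.61],[.4706,.3504,.2516],[-3.1414,.0009,2.8978]),
([-.41,.39,.41,1.9,-.19,.89,.23],[.5203,-.0053,.2212],[-3.1415,.002,1.7161]),
([-.4,.46,.38,1.93,-.24,.79,.29],[.5268,.0027,.1767],[3.1376,-.0004,1.7481]),
([-.54,.61,-.1,1.73,.08,.81,1.21],[.5297,.2944,.1342],[3.1416,-.0003,-2.8293]),
([-.54,.51,-.1,1.67,.06,.96,1.22],[.5307,.3003,.2129],[3.139,.0096,-2.8254])]
def rots(q,s):
    q=np.array(q);z=lambda k:R.from_euler('z',s[k]*q[2*k]);y=lambda k:R.from_euler('y',q[k])
    a=z(0)*y(1);b=a*z(1)*y(3);c=b*z(2)*y(5)
    return a,b,c,c*z(3)
def fit():
    best=None
    for s in itertools.product((1,-1),repeat=4):
        Q=[rots(q,s)[3].inv()*R.from_euler('xyz',e) for q,_,e in S]
        m=R.concatenate(Q).mean();r=max((m.inv()*x).magnitude() for x in Q)
        if best is None or r<best[0]:best=(r,s,m)
    r,s,m=best;A=[];b=[]
    for q,p,_ in S:
        a,bb,c,_=rots(q,s);e=np.array([0,0,1.])
        A.append(np.c_[e,a.apply(e),bb.apply(e),c.apply(e)]);b.append(p)
    L,*_=np.linalg.lstsq(np.vstack(A),np.hstack(b),rcond=None)
    return r,s,m,L,np.vstack(A)@L-np.hstack(b)
r,s_,m_,L_,res=fit()
def fk(q):
    a,b,c,d=rots(q,s_);e=np.array([0,0,1.])
    return L_[0]*e+L_[1]*a.apply(e)+L_[2]*b.apply(e)+L_[3]*c.apply(e),d*m_
E
python3 - <<'E'
from arm import *
print('rot err',r,s_,m_.as_euler('xyz'),'L',L_.round(3),'res',abs(res).max())
E
```

```text
rot err 0.009194642324515346 (-1, -1, -1, -1) [-1.63585542e-04 -9.27401030e-04  1.57025690e+00] L [2.76  0.433 0.475 2.648] res 0.060007820602277356
```

```bash
cat > ik.py <<'E'
from arm import *
from scipy.optimize import least_squares
e=np.array([0,0,1.]);x=np.array([1.,0,0])
def cols(q):
    a,b,c,_=rots(q,s_);a3=a*R.from_euler('z',s_[1]*q[2]);b5=b*R.from_euler('z',s_[2]*q[4])
    return np.c_[a.apply(e),b.apply(e),c.apply(e),a3.apply(x)-b.apply(x)]
d0=.34
A=np.vstack([cols(q) for q,_,_ in S]);b=np.hstack([np.array(p)-d0*e for _,p,_ in S])
L,*_=np.linalg.lstsq(A,b,rcond=None)
lo=np.array([-2.91,-.3,-1.5,.17,-1.26,.16,-2.52]);hi=np.array([2.91,2.13,1.42,2.43,4.41,1.93,2.52])
def ik(p,Rt,q0):
    def F(q):
        return np.r_[(cols(q)@L+d0*e-p)*5,((rots(q,s_)[3]*m_).inv()*Rt).as_rotvec(),.005*(q-q0)]
    return least_squares(F,np.clip(q0,lo+.01,hi-.01),bounds=(lo,hi))
E
python3 - <<'E'
from ik import *
print('L',L.round(3),'res',abs(A@L-b).max())
q=np.array([-.1,.7,0,1.6,0,.9,1.7])
g=ik(np.array([.565,-.024,.04]),R.from_euler('xyz',[np.pi,0,np.radians(190.8)]),q);print('grasp',g.cost.round(4),g.x.round(2))
# plate axes in tool: x_p=+toolx(yaw190.8 -> toward robot), z_p=-toolz, y_p=z x x = -tooly... check
T0=R.from_euler('xyz',[np.pi,0,np.radians(190.8)]).as_matrix()
print(T0.round(2))
nb=np.array([.48,-.295])
for psi in range(-120,121,15):
  for tilt in(45,55):
    # tilt about plate x axis (tool x), then yaw psi
    Rt=R.from_euler('z',psi,degrees=True)*R.from_matrix(T0)*R.from_euler('x',-tilt,degrees=True)
    M=Rt.as_matrix();yp=-M[:,1]
    p=np.array([*nb,.2])-M[:,0]*.075-M[:,2]*(-.0);
    best=min((ik(p,Rt,np.array(q0)) for q0 in(g.x,[.5,.7,0,1.6,1,.9,.5],[.5,.7,0,1.6,-1,.9,.5],[.5,.7,.5,1.6,.5,.9,2])),key=lambda r:r.cost)
    print(psi,tilt,'normal z',yp[2].round(2),best.cost.round(4),best.x.round(2))
E
```

```text
L [0.404 0.464 0.215 0.017] res 0.060591151565842494
grasp 0.0 [ 0.03  0.74  0.01  1.79 -0.01  0.61  1.81]
[[-0.98 -0.19 -0.  ]
 [-0.19  0.98  0.  ]
 [ 0.    0.   -1.  ]]
-120 45 normal z -0.71 0.0024 [ 1.36  0.41 -0.6   2.12 -1.26  0.16  1.75]
-120 55 normal z -0.82 0.0001 [ 2.05  1.47 -1.49  2.21  2.21  0.67 -0.87]
-105 45 normal z -0.71 0.0 [ 1.3   0.46 -0.51  2.05 -1.26  0.34  1.97]
-105 55 normal z -0.82 0.0007 [ 1.78  0.76 -1.03  2.08 -1.26  0.16  2.25]
-90 45 normal z -0.71 0.0 [ 0.83  0.49  0.03  1.93 -1.26  0.71  2.05]
-90 55 normal z -0.82 0.0 [ 1.38  0.6  -0.55  1.96 -1.26  0.59  2.23]
-75 45 normal z -0.71 0.0 [ 0.86  0.57 -0.02  1.79 -1.07  0.88  2.07]
-75 55 normal z -0.82 0.0 [ 0.94  0.61 -0.05  1.81 -1.25  0.96  2.25]
-60 45 normal z -0.71 0.0 [ 0.89  0.65 -0.08  1.66 -0.9   1.03  2.1 ]
-60 55 normal z -0.82 0.0 [ 0.98  0.7  -0.14  1.66 -1.02  1.1   2.22]
-45 45 normal z -0.71 0.0 [ 0.88  0.72 -0.12  1.53 -0.75  1.19  2.16]
-45 55 normal z -0.82 0.0 [ 0.97  0.79 -0.2   1.51 -0.84  1.26  2.23]
-30 45 normal z -0.71 0.0 [ 0.86  0.79 -0.16  1.42 -0.62  1.34  2.23]
-30 55
[... 783 characters left out ...]
0002 [-0.25  1.2   1.15  1.34 -0.65  1.93 -2.52]
60 55 normal z -0.82 0.0239 [ 1.05  1.18 -1.1   1.37  0.63  1.93  2.52]
75 45 normal z -0.71 0.0001 [-0.36  1.19  1.18  1.43 -0.54  1.8  -2.3 ]
75 55 normal z -0.82 0.0001 [-0.31  1.25  1.14  1.34 -0.44  1.93 -2.31]
90 45 normal z -0.71 0.0001 [-0.49  1.24  1.28  1.55 -0.51  1.66 -2.06]
90 55 normal z -0.82 0.0001 [-0.48  1.33  1.3   1.48 -0.44  1.78 -2.04]
105 45 normal z -0.71 0.0001 [-0.62  1.29  1.38  1.68 -0.53  1.5  -1.81]
105 55 normal z -0.82 0.0001 [-0.62  1.39  1.38  1.62 -0.45  1.58 -1.81]
120 45 normal z -0.71 0.0001 [-0.73  1.31  1.42  1.81 -0.54  1.29 -1.59]
120 55 normal z -0.82 0.0001 [-0.74  1.41  1.42  1.77 -0.46  1.34 -1.63]
```

The tilt sign in that run was wrong: the label goes up with a positive turn about tool x. I'll recompute.

Run:
```python
from ik import *
print((A@L-b).reshape(-1,3).round(3))
T0=R.from_euler('xyz',[np.pi,0,np.radians(190.8)])
q0=np.array([.03,.74,.01,1.79,-.01,.61,1.81]);nb=np.array([.48,-.295])
for psi in range(-90,91,15):
  for tilt in(45,50):
    Rt=R.from_euler('z',psi,degrees=True)*T0*R.from_euler('x',tilt,degrees=True)
    M=Rt.as_matrix();p=np.array([*nb,.2])-M[:,0]*.075
    # continuation from grasp
    q=q0
    for t in np.linspace(0,1,16)[1:]:
        Ri=R.from_euler('z',psi*t,degrees=True)*T0*R.from_euler('x',tilt*t,degrees=True)
        g=ik(np.array([.565,-.024,.2])*(1-t)+p*t,Ri,q);q=g.x
    print(psi,tilt,'nz',(-M[2,1]).round(2),g.cost.round(4),q.round(2))
```

```text
[[-0.061  0.008  0.008]
 [-0.032  0.048  0.003]
 [ 0.007  0.032 -0.008]
 [-0.004  0.035 -0.011]
 [-0.05   0.049  0.002]
 [-0.04   0.05   0.005]]
-90 45 nz 0.71 0.0 [0.17 0.96 0.54 1.24 0.11 1.61 0.79]
-90 50 nz 0.77 0.0 [0.16 1.   0.55 1.19 0.14 1.67 0.79]
-75 45 nz 0.71 0.0 [0.1  0.93 0.53 1.29 0.22 1.47 0.91]
-75 50 nz 0.77 0.0 [0.08 0.97 0.54 1.26 0.26 1.53 0.91]
-60 45 nz 0.71 0.0 [0.03 0.88 0.52 1.38 0.32 1.32 1.02]
-60 50 nz 0.77 0.0 [0.   0.92 0.54 1.36 0.37 1.36 1.  ]
-45 45 nz 0.71 0.0 [-0.04  0.81  0.52  1.49  0.43  1.15  1.12]
-45 50 nz 0.77 0.0 [-0.07  0.85  0.54  1.48  0.48  1.18  1.08]
-30 45 nz 0.71 0.0 [-0.11  0.74  0.52  1.61  0.55  0.97  1.19]
-30 50 nz 0.77 0.0 [-0.15  0.78  0.55  1.61  0.61  0.99  1.13]
-15 45 nz 0.71 0.0 [-0.17  0.67  0.53  1.75  0.68  0.77  1.25]
-15 50 nz 0.77 0.0 [-0.22  0.7   0.57  1.75  0.75  0.79  1.16]
0 45 nz 0.71 0.0 [-0.23  0.59  0.56  1.88  0.83  0.57  1.28]
0 50 nz 0.77 0.0 [-0.3   0.63  0.62  1.9   0.94  0.58  1.15]
15 45 nz 0.71 0.0 [-0.31  0.53  0.64  2.01  1.02  0.36  1.29]
15 50 nz 0.77 0.0 [-0.42  0.58  0.74  2.03  1.21  0.34  1.04]
30 45 nz 0.71 0.0 [-0.34  0.46  0.69  2.12  1.55  0.16  0.99]
30 50 nz 0.77 0.0 [-0.29  0.45  0.61  2.15  1.97  0.27  0.57]
45 45 nz 0.71 0.0 [0.33 0.31 0.02 2.21 2.29 0.22 0.66]
45 50 nz 0.77 0.0 [0.24 0.32 0.12 2.25 2.59 0.32 0.34]
60 45 nz 0.71 0.0 [ 1.26  0.4  -0.86  2.27  2.5   0.23  0.92]
60 50 nz 0.77 0.0 [ 1.07  0.35 -0.65  2.3   3.    0.31  0.37]
75 45 nz 0.71 0.0 [ 1.68  0.64 -1.22  2.29  2.15  0.16  1.71]
75 50 nz 0.77 0.0 [ 1.71  0.69 -1.23  2.32  2.7   0.21  1.23]
90 45 nz 0.71 0.0037 [ 1.85  0.84 -1.33  2.31  1.7   0.16  2.52]
90 50 nz 0.77 0.0015 [ 1.9   0.95 -1.35  2.31  1.79  0.16  2.52]
```

Tilting 50° with a turn of about −40° is comfortable. I'll move above the plate's clear end.

>>> {"method": "send_rows", "body": {"plan": "0.068 -0.319 0.03 0 0 7.3 0.04;0.068 -0.319 0.03 0 0 7.3 0.04;0.068 -0.319 0.03 0 0 7.3 0.04;0.068 -0.319 0.03 0 0 7.3 0.04;0.068 -0.319 0.03 0 0 7.3 0.04;0.068 -0.319 0.03 0 0 7.3 0.04;0.068 -0.319 0.03 0 0 7.3 0.04;0.068 -0.319 0.03 0 0 7.3 0.04;0.068 -0.319 0.03 0 0 7.3 0.04;0.068 -0.319 0.03 0 0 7.3 0.04"}}

```text
clock: 8.32
position: [0.5621, -0.0278, 0.1738]
tool_rot: [-3.141, -0.003, -2.956]
force: [0.1, 1.1, -0.2]
grip_width: 0.0398
finger_force: 0.0
```

Run:
```python
from h import *
s=observe();w=imaging.grab_frame('wrist')
print(s['position'],s['tool_rot'],np.round(s['qpos'],2),s['clock'])
# expected pixels of plate top ends
for p in([.473,-.041,.058],[.5877,-.0188,.058]):print(wproj(w,s,p).round(1),tool(s,p).round(4))
cv2.imwrite('pics/w6.png',cv2.resize(w['color'][60:300,180:460],None,fx=2.5,fy=2.5)[...,::-1])
```

```text
[ 0.56208551 -0.02780609  0.17377577] [-3.14144425e+00 -2.63612752e-03 -2.95608194e+00] [-0.03  0.49 -0.03  1.82  0.02  0.83  1.68] 8.3167
[324.8  85.3] [0.0897 0.0035 0.116 ]
[325.3 220.9] [-0.0271  0.0041  0.1157]
```

View pics/w6.png

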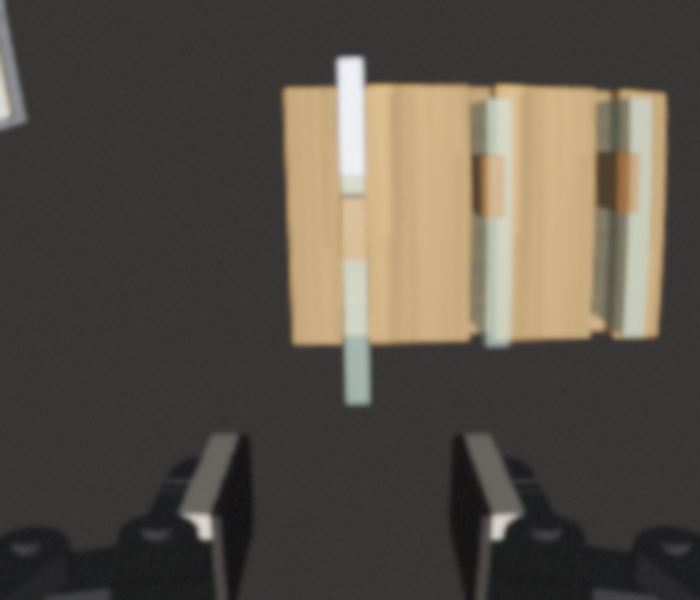

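Seen from above, the plate top runs from crop (351,57), the white frosted end, to (358,404), the clear end, and it is nearly centred between the fingers. The correction is about +2 mm in tool y and −1°. Descend and grip.

>>> {"method": "send_rows", "body": {"plan": "-0.003 0.002 0.03 0 0 -1 0.04;-0.003 0.002 0.065 0 0 -1 0.04;-0.003 0.002 0.095 0 0 -1 0.04;-0.003 0.002 0.12 0 0 -1 0.04;-0.003 0.002 0.135 0 0 -1 0.04;-0.003 0.002 0.143 0 0 -1 0.04;-0.003 0.002 0.143 0 0 -1 0.04;-0.003 0.002 0.143 0 0 -1 0.04;-0.003 0.002 0.143 0 0 -1 0.04"}}

```text
clock: 9.12
position: [0.566, -0.0224, 0.0333]
tool_rot: [-3.142, 0.001, -2.934]
force: [-0.6, -0.8, 0.4]
grip_width: 0.04
finger_force: 0.0
```

>>> {"method": "send_rows", "body": {"plan": "0 0 0 0 0 0 0;0 0 0 0 0 0 0;0 0 0 0 0 0 0;0 0 0 0 0 0 0;0 0 0 0 0 0 0;0 0 0 0 0 0 0;0 0 0 0 0 0 0;0 0 0 0 0 0 0", "grip_force": 40}}

```text
clock: 9.78
position: [0.5661, -0.024, 0.033]
tool_rot: [-3.14, 0.001, -2.936]
force: [1.9, -4.9, 2.5]
grip_width: 0.0074
finger_force: 39.9
```

>>> {"method": "send_rows", "body": {"plan": "0 0 -0.005 0 0 0 0;0 0 -0.015 0 0 0 0;0 0 -0.03 0 0 0 0;0 0 -0.05 0 0 0 0;0 0 -0.08 0 0 0 0;0 0 -0.11 0 0 0 0;0 0 -0.14 0 0 0 0;0 0 -0.16 0 0 0 0;0 0 -0.16 0 0 0 0;0 0 -0.16 0 0 0 0", "grip_force": 60}}

```text
clock: 10.62
position: [0.5659, -0.023, 0.1935]
tool_rot: [-3.141, 0.002, -2.935]
force: [-0.4, -0.2, -0.7]
grip_width: 0.0069
finger_force: 61.9
```

Run:
```python
from h import *
s=observe();W=rt(s['tool_rot']);p0=s['position'];print(p0,s['grip_width'])
f=imaging.grab_frame('scene')
# notebook centre from scene
c=np.mean([cast(f,u,v,.011) for u,v in((157,188),(236,175),(241,216),(163,234))],0);print('nb',c)
psi,tilt=-40,50
Rt=R.from_euler('z',psi,degrees=True)*R.from_matrix(W)*R.from_euler('x',tilt,degrees=True)
M=Rt.as_matrix()
p=np.array([*c[:2],.21])-M[:,0]*.075
print('target',p,'shift tool',(W.T@(p-p0)).round(3),'turn deg',(R.from_matrix(W).inv()*Rt).as_rotvec(degrees=True).round(1))
print('normal z',-M[2,1])
```

```text
[ 0.56591671 -0.02299942  0.19348958] 0.006874962495985234
nb [ 0.48010587 -0.29498021  0.011     ]
target [ 0.5462258  -0.33037971  0.21017599] shift tool [ 0.082 -0.297 -0.017] turn deg [48.  17.5 37.4]
normal z 0.7663108952866148
```

>>> {"method": "send_rows", "body": {"plan": "0.008 -0.03 -0.005 4.8 1.7 3.7 0;0.016 -0.06 -0.01 9.6 3.5 7.5 0;0.025 -0.09 -0.015 14.4 5.2 11.2 0;0.033 -0.12 -0.02 19.2 7 15 0;0.041 -0.15 -0.02 24 8.7 18.7 0;0.049 -0.18 -0.02 28.8 10.5 22.4 0;0.057 -0.21 -0.02 33.6 12.2 26.2 0;0.066 -0.24 -0.02 38.4 14 29.9 0;0.074 -0.27 -0.02 43.2 15.7 33.7 0;0.082 -0.297 -0.02 48 17.5 37.4 0"}}

```text
clock: 11.5
position: [0.5458, -0.3316, 0.2117]
tool_rot: [-2.262, 0.0, 2.648]
force: [-0.9, 0.0, 0.2]
grip_width: 0.0066
finger_force: 61.9
```

>>> {"method": "send_rows", "body": {"plan": "0 0 0 0 0 0 0;0 0 0 0 0 0 0;0 0 0 0 0 0 0;0 0 0 0 0 0 0;0 0 0 0 0 0 0;0 0 0 0 0 0 0;0 0 0 0 0 0 0;0 0 0 0 0 0 0;0 0 0 0 0 0 0;0 0 0 0 0 0 0"}}

```text
clock: 12.33
position: [0.5462, -0.3304, 0.2124]
tool_rot: [-2.267, -0.0, 2.65]
force: [0.9, 0.2, -1.0]
grip_width: 0.0071
finger_force: 61.9
```

Run:
```python
from h import *
s=observe();M=rt(s['tool_rot']);print(s['position'],np.round(s['qpos'],2),s['grip_width'],s['clock'])
p=s['position']+M[:,0]*.075
print('frosted',p,'normal angle deg',np.degrees(np.arccos(-M[2,1])))
for n in('scene','side'):
    f=imaging.grab_frame(n);d=rt(f['orientation']).T@(p-f['eye']);u,v=int(f['cx']+f['fx']*d[0]/d[2]),int(f['cy']+f['fy']*d[1]/d[2])
    im=f['color'];cv2.imwrite(f'pics/end_{n}.png',im[...,::-1])
    h=cv2.cvtColor(im,cv2.COLOR_RGB2HSV)[v-30:v+31,u-30:u+31]
    print(n,(u,v),'pixel colour',im[v-4:v+5:4,u-4:u+5:4].tolist())
g=imaging.grab_frame('side')['color']
m=cv2.inRange(cv2.cvtColor(g[120:180,270:350],cv2.COLOR_RGB2HSV),(5,150,120),(14,255,255));print('brush px',cv2.countNonZero(m),cv2.boundingRect(m))
```

```text
[ 0.54619589 -0.33043155  0.21238273] [-0.23  0.82  0.5   1.58  0.51  1.17  0.97] 0.00709600644451945 12.3333
frosted [ 0.48008921 -0.29500688  0.2123932 ] normal angle deg 39.89857327272977
scene (176, 147) pixel colour [[[135, 145, 115], [34, 35, 37], [37, 38, 41]], [[138, 148, 118], [30, 31, 33], [35, 36, 39]], [[115, 124, 99], [31, 30, 33], [31, 33, 35]]]
side (326, 223) pixel colour [[[253, 254, 252], [253, 254, 252], [253, 254, 252]], [[253, 254, 252], [253, 254, 252], [253, 254, 252]], [[253, 254, 252], [253, 254, 252], [253, 254, 252]]]
brush px 170 (11, 19, 61, 26)
```

Run:
```python
from h import *
im=cv2.imread('pics/end_side.png');m=cv2.inRange(im,(235,235,235),(255,255,255))
n,l,st,c=cv2.connectedComponentsWithStats(m)
k=l[223,326];print(st[k],c[k])
a=cv2.imread('pics/side0.png').astype(int)
d=np.abs(im.astype(int)-a).sum(2)>60
print('changed px round rest/block:',[ (y,x) for y,x in np.argwhere(d[165:250,280:370])[::60]+[165,280]])
if k and abs(c[k]-[326,223]).max()<10: print('ok'); print(bot.job_done())
```

```text
[312 210  27  28 507] [325.28599606 223.90729783]
changed px round rest/block: [(np.int64(165), np.int64(366)), (np.int64(181), np.int64(319)), (np.int64(188), np.int64(323)), (np.int64(194), np.int64(368)), (np.int64(200), np.int64(324)), (np.int64(204), np.int64(331)), (np.int64(206), np.int64(337)), (np.int64(208), np.int64(337)), (np.int64(210), np.int64(317)), (np.int64(211), np.int64(335)), (np.int64(212), np.int64(351)), (np.int64(214), np.int64(320)), (np.int64(215), np.int64(330)), (np.int64(216), np.int64(342)), (np.int64(217), np.int64(349)), (np.int64(218), np.int64(352)), (np.int64(219), np.int64(354)), (np.int64(220), np.int64(355)), (np.int64(221), np.int64(359)), (np.int64(222), np.int64(364)), (np.int64(224), np.int64(308)), (np.int64(225), np.int64(311)), (np.int64(226), np.int64(319)), (np.int64(227), np.int64(326)), (np.int64(228), np.int64(332)), (np.int64(229), np.int64(333)), (np.int64(230), np.int64(335)), (np.int64(231), np.int64(337)), (np.int64(232), np.int64(339)), (np.int64(233), np.int64(340)), (np.int64(234), np.int64(342)), (np.int64(235), np.int64(349)), (np.int64(236), np.int64(359)), (np.int64(238), np.int64(331)), (np.int64(239), np.int64(354)), (np.int64(241), np.int64(355)), (np.int64(244), np.int64(359))]
ok
the job is handed in; nothing more can be done
None
```

I handed the job in at about 12 s of the 58 s allowed, no verdict shown: the brush lies in the rest's notches, and the arm holds the labelled plate by its clear end, label about 40° from straight up, with the frosted end about 0.21 m above the notebook's centre. I last saw the plain plates standing just before the lift.

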